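# Pack up a sagging support beam with stacked wedges

## Robot

A 7-joint arm with a two-finger parallel gripper is mounted at the origin on a cart in front of the work surface, level with it; the furniture and walls round the work are solid. World frame = base frame: x ahead of the robot, y to its left, z up, the work surface at z = 0. Lengths are in m, angles in rad, forces in N, time in s.
With the tool pointing down it reaches from about 0.4 to 0.85 m from the base axis. Payload 10.4 kg.
Tool frame: the origin (TCP) lies midway between the tips of the shut fingers; the grasp point (between the pads) lies 19 mm behind it; z points along the fingers, y is the line along which they close (so a half turn about z gives the same grasp; the last joint's range is limited). The gripper opens to 87 mm and grips with 3 to 60 N. Pads are 19 mm wide; open, the fingers measure 117 mm over their backs; the gripper's body (75 mm by 190 mm) begins 51 mm behind the grasp point.
Start: joints at [1.19, 0.332, -0.065, 1.46, 0.022, 1.35, -0.088], TCP at [0.219, -0.585, 0.223] pointing down, gripper open.
Joint ranges: [-2.6, 2.6], [-0.5, 2.12], [-1.47, 1.34], [0.16, 2.42], [-1.27, 4.41], [0.06, 2.06], [-2.6, 2.6]. Speed limits (rad/s): [2.22, 2.22, 2.79, 2.79, 3.14, 3.14, 3.14].

## Interface

Orientations are given as a unit quaternion [x, y, z, w].
In Python, from bench import r gives the robot as it stands.
- The arm moves only by the tool arm_command, never from a script. Its arguments are lists of equal length, an entry for each row: "xyz": the shift along the world's x, y, z in m, a list of three; "rot": the turn, a rotation vector about the world's x, y, z in rad, a list of three. In form: {"xyz": [[tx, ty, tz], ...], "rot": [[ax, ay, az], ...]}. A call has 1 to 20 rows; each row is the pose to reach, as a shift and turn from the pose commanded when the call began; what a row does not reach only later rows make up. A row lasts 1/12 s, in which the tool goes at most 41.7 mm and 7.16 degrees, less where a joint would pass 70% of its speed; a pose out of reach is approached as far as the arm can. A call with a gripper value outside its range is refused whole. "grip" is the opening, from 0 (shut) to 1 (fully open), set as the call begins (left out, the last holds). The fingers move at their own pace and stop on an object; "squeeze" is the grip in N (left out, the last holds). Time passes only in rows, so rows that repeat a pose let the fingers close. It gives the time, the measured TCP pose, the force, the opening and the grip force at its end, in the units of the state.
- r.read_state(): the state, without advancing time (a new reading comes with each control period).
- r.camera(name): name is "scene" or "side" or "wrist"; returns the picture (400x640x3 uint8, red, green, blue); there is no depth.
- r.camera_model(name): a dict with "fx", "fy", "cx", "cy" (pixels), "T" (4x4, takes a point from camera to world coordinates). Camera axes: x right, y up, looking along -z (the intrinsics and any distortion apply to the point x, -y, -z); pixel columns grow to the right and rows downward; lengths in m; the calibration is good to about 2 mm. A picture is of the moment at which its call begins: read the wrist's pose just before it. camera_model takes no time and is no camera call; for the wrist camera it gives the pose at the moment of the call.
- r.close_job(): hands the job in; it is judged then, once.
Trained networks look in the newest picture that a camera, given by its name, has taken for a name from the list of things; names that differ only in an ending like _2 or _b are one class to them, and where a whole thing is asked for, a point or a joint stands for the part that bears it (a point fixed in the world has none). Each returns a list of dicts, best first, with "conf" (0 to 1); they miss things now and then, are a little off and sometimes report something else, mostly with a low value. They report only what shows in the picture. A call takes as long as a camera call. They do not tell look-alikes from the thing itself.
- r.look_for(label, camera): "at" ([x, y, z] in m, in the coordinates of the camera as it stood for that picture, good to about 4 mm: the middle of the surface that is visible of it).
- r.spot_point(label, camera): "at" ([x, y, z] in m, in the coordinates of the camera as it stood for that picture, good to about 4 mm: a listed point, or the origin of a listed thing).
The state is a dict: "time": time; "joint_positions": joint angles; "joint_vel": joint speeds; "joint_torque": joint torques, N m; "ee_pos": TCP position; "eef_rot": TCP orientation; "ft_force": force on the tool from outside, world axes, zero at the start; "torque": the same for the moment, N m; "width": finger opening in m; "grip_force": force on a finger pad.
Only numpy, scipy, OpenCV 4.12 (cv2) and the standard library are available. Lean on these libraries where they do the work, as an engineer would, in place of code of your own. Each camera call takes 0.05 s, during which the arm holds its last target. There are 200 camera calls.

## Task

At the low end of the jig's slope stack the wooden wedge first and then the steel wedge on it, each lying flush with its thick, painted end downhill so that the top of the stack comes out level, and let go of each. Then, by pushing the wooden wedge, slide the whole stack up the slope until the shoe of the sagging beam has ridden up onto the steel wedge and the beam is level. Do not touch the beam or its post, and leave the tape measure, cup, pipe and square bar where they are.

Things in the scene. Friction and masses are not known exactly. Their poses are not given: they have to be found in the camera images.
- ramp: Fixed jig bed: dark steel plate 305 x 100 x 7 mm on 10 mm rubber feet, on it a plain brown wooden slope 84 mm wide, 185 mm long, no rails. Origin on the bench under the middle of the slope's low edge; x points level, uphill (to the post), y left, z up. Slope top: 27 mm above the bench at x = 0, rising at 14 degrees to 73 mm at x = 185 mm. Plate: x = -5 to 300 mm.
- post: Fixed green post at the uphill end of the jig, 255 mm from the slope's low edge, that carries the beam; its origin is the centre of its foot, about level with the bench (2 mm up or down), its x axis points as the ramp's. It is 135 mm tall; its hinge pin lies 114 mm above its origin.
- beam (a joint): Tilt of the aluminium beam (168 x 24 x 14 mm, spirit vial on top) hinged on the post and reaching back downhill over the middle of the slope. 0 rad: on its stop, sagging by 0.05. 0.05 rad: exactly level. Grows as the free end is lifted. Swings freely, falls back by its weight; its shoe presses down with about 1.5 N.
- shoe (a point): Lowest point, when level, of the round steel shoe (12 mm radius, 30 mm long, lying across) under the beam's free end, 150 mm from the hinge pin and 24 mm below it when level, so 105 mm uphill of the slope's low edge. About 82 mm above the bench when sagging, 90 mm (88 to 92) when level.
- wood_wedge: Loose light-wood wedge, 100 mm long, 50 mm wide, one thin-end corner cut off. Origin at the centre of its flat underside; x points from the thick end (28 mm, painted red, x = -50 mm) to the thin end (14 mm, x = +50 mm); its top falls that way at 8 degrees. Right way round, x points uphill and its top still rises uphill by 6 degrees. About 0.14 kg. Friction holds it where it is left on the slope.
- wood_wedge_top (a point): Middle of the wooden wedge's sloping top face, 21 mm above the middle of its underside; z is the outward normal of that face, x runs down the face to the thin end.
- steel_wedge: Loose steel wedge, 80 mm long, 50 mm wide, one thin-end corner cut off. Origin at the centre of its flat underside; x points from the thick end (18.4 mm, painted yellow, x = -40 mm) to the thin end (10 mm, x = +40 mm); its top falls that way at 6 degrees. Right way round on the middle of the wooden wedge, x points uphill and its top is level. About 0.4 kg.
- steel_wedge_top (a point): Middle of the steel wedge's sloping top face, 14.2 mm above the middle of its underside; z is the outward normal of that face (upright when the stack is right), x runs along the face to the thin end.
- tape_measure: Yellow tape measure, 34 x 78 x 64 mm, a bystander. Origin at the centre of its underside.
- steel_cup: Grey cup, 77 mm across, 101 mm tall, a bystander. Origin at the centre of its underside.
- pipe_offcut: Rusty piece of pipe standing on end, 34 mm across, 82 mm tall, a bystander. Origin at the centre of its underside.
- square_offcut: Rusty square bar, 115 x 20 x 20 mm, lying flat, a bystander. Origin at the centre of its underside.
Things that resemble listed ones, but are neither listed nor needed, are in the scene too. Of the things shaped like the steel_wedge, the steel one is meant. There is more than one size of the wood_wedge; the job needs the larger.

How it is judged:
On the way, in this order (a step that is already met when the one before it is completed fails the run):
1. the wooden wedge lies flush on the slope, thick end downhill, released, the steel wedge not yet on it, the beam still sagging (contact force between wood_wedge and ramp above 0.2 N and angle between wood_wedge_top's own z axis and vertical between 0.04 and 0.17 rad and angle between wood_wedge's own z axis and vertical above 0.19 rad and contact force between wood_wedge and steel_wedge below 0.05 N and linear speed of wood_wedge below 0.02 m/s and value of joint beam below 0.012 rad and contact force between the fingers and wood_wedge below 0.1 N and contact force between the fingers and steel_wedge below 0.1 N), for 0.2 s.
2. the steel wedge lies on the wooden wedge, its top level, released, the beam still sagging (contact force between steel_wedge and wood_wedge above 0.5 N and contact force between wood_wedge and ramp above 0.5 N and angle between steel_wedge_top's own z axis and vertical below 0.06 rad and linear speed of steel_wedge below 0.02 m/s and value of joint beam below 0.012 rad and contact force between the fingers and wood_wedge below 0.1 N and contact force between the fingers and steel_wedge below 0.1 N), for 0.2 s.
At the end, for the whole second after the job is handed in: The beam is level within 0.015 rad (joint value 0.035 to 0.065), its shoe resting on the steel wedge, which lies on the wooden wedge, which lies on the slope; the steel wedge's top is level within 0.06 rad; both wedges are at rest and the four bystanders are within 30 mm of where they stood (value of joint beam between 0.035 and 0.065 rad and velocity of joint beam below 0.02 rad/s and contact force between steel_wedge and post above 0.3 N and contact force between steel_wedge and wood_wedge above 0.5 N and contact force between wood_wedge and ramp above 0.5 N and angle between steel_wedge_top's own z axis and vertical below 0.06 rad and linear speed of each of steel_wedge, wood_wedge below 0.01 m/s and distance of each of tape_measure, steel_cup, pipe_offcut, square_offcut from where it was at the start of the episode below 0.03 m); the robot touches nothing.
It fails at once if the robot presses on the beam or its post with more than 1 N (contact force between any of the fingers, the arm and post above 1 N).
It fails at once if a bystander (tape measure, cup, pipe or square bar) is shifted by more than 30 mm (distance of any of tape_measure, steel_cup, pipe_offcut, square_offcut from where it was at the start of the episode above 0.03 m).
It also fails if it takes over 72 s, if anything falls off the work surface, if the arm or the gripper's body presses on something with over 40 N, if the wrist force passes 120 N, or if a joint passes its speed limit or range.

## Working session

There is one attempt and no reset: what is moved stays moved. The work goes in short steps, Python scripts to look and compute and a tool call to move; the robot and the scene stay as the last step left them, time stands still between calls to the robot, and variables do not carry over. Pictures are saved under pics/ and viewed, at most 11 in all, crops included, and the job is handed in when it is done.

Besides the shell and the picture viewer there is one more tool, called after "Call:" as a command line: name --argument value ..., lists and objects as JSON in quotes. arm_command: Moves the arm, as the interface text tells. Its arguments: {"type":"object","properties":{"xyz":{"type":"array"},"rot":{"type":"array"},"grip":{"type":"number"},"squeeze":{"type":"number"}},"required":["xyz","rot"]}

```bash
mkdir -p pics; ls
cat > h.py <<'E'
import numpy as np, cv2
from bench import r
def look(cam,names,pts=()):
    M=r.camera_model(cam); T=np.array(M["T"])
    img=r.camera(cam)
    for n in names:
        for f in ('look_for','spot_point'):
            for d in getattr(r,f)(n,cam)[:4]:
                p=np.array(d["at"]); w=T[:3,:3]@p+T[:3,3]
                print(n,f,round(d["conf"],2),w.round(3),px(M,w))
    return img
def px(M,w):
    T=np.array(M["T"]); p=T[:3,:3].T@(np.array(w)-T[:3,3])
    return (int(M["cx"]+M["fx"]*p[0]/-p[2]),int(M["cy"]+M["fy"]*-p[1]/-p[2]))
def save(n,img): cv2.imwrite('pics/'+n,img[:,:,::-1])
E
python3 - <<'E'
from h import *
s=r.read_state(); print(s["time"],s["ee_pos"],s["eef_rot"],s["width"])
im=look("scene",["wood_wedge","steel_wedge","ramp","post","shoe"])
a=r.camera("side")
print(r.camera_model("scene")); print(r.camera_model("side")["T"])
save("a.png",cv2.resize(np.vstack([im,a]),(480,600)) if 0 else im); save("b.png",a)
E
```

```text
pics
0.0 [ 0.21874766 -0.58507504  0.22175369] [ 9.84036318e-01  1.77966440e-01 -1.49695104e-04 -6.69709108e-04] 0.08719538510428278
wood_wedge look_for 0.84 [0.674 0.031 0.019] (345, 196)
wood_wedge look_for 0.5 [0.668 0.305 0.009] (338, 161)
wood_wedge spot_point 0.62 [0.666 0.05  0.   ] (343, 197)
wood_wedge spot_point 0.46 [ 0.665  0.32  -0.003] (337, 161)
wood_wedge spot_point 0.19 [ 0.561 -0.347  0.08 ] (321, 254)
steel_wedge look_for 0.69 [ 0.364 -0.246  0.012] (262, 249)
steel_wedge look_for 0.64 [ 0.528 -0.084  0.016] (309, 216)
steel_wedge look_for 0.52 [ 0.716 -0.21   0.014] (364, 238)
steel_wedge look_for 0.2 [0.751 0.183 0.068] (361, 164)
steel_wedge spot_point 0.7 [ 0.53  -0.069  0.   ] (309, 217)
steel_wedge spot_point 0.67 [ 0.365 -0.233  0.001] (262, 249)
steel_wedge spot_point 0.64 [ 0.72  -0.198 -0.   ] (365, 239)
ramp look_for 0.59 [ 0.573 -0.389  0.033] (326, 274)
ramp look_for 0.55 [ 0.614 -0.374  0.113] (339, 252)
ramp spot_point 0.92 [ 0.451 -0.335 -0.003] (287, 271)
post look_for 0.96 [ 0.682 -0.402  0.104] (363, 260)
post spot_point 0.86 [ 0.699 -0.408  0.001] (366, 285)
shoe look_for 0.56 [ 0.618 -0.375  0.114] (340, 252)
shoe spot_point 0.92 [ 0.56  -0.348  0.082] (321, 254)
{'fx': 432.4165672359243, 'fy': 432.4165672359243, 'cx': 317.30417497629185, 'cy': 200.6985523845877, 'T': array([[ 0.99918558,  0.02897342, -0.02808421,  0.51433209],
       [-0.03990305,  0.60610488, -0.79438317, -1.31298133],
       [-0.00599402,  0.79485685,  0.60676739,  1.0284333 ],
       [ 0.        ,  0.        ,  0.        ,  1.        ]])}
[[-0.92849915  0.19684788 -0.31486545  0.15071526]
 [-0.37114504 -0.51904056  0.7699664   0.95016369]
 [-0.01186168  0.83177389  0.55498783  0.84951049]
 [ 0.          0.          0.          1.        ]]
```

Run:
```python
import cv2
a=cv2.imread('pics/a.png');b=cv2.imread('pics/b.png')
cv2.imwrite('pics/a2.png',cv2.resize(a[120:320,200:460],(780,600),interpolation=cv2.INTER_CUBIC))
```

```text
(no output)
```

View pics/a2.png

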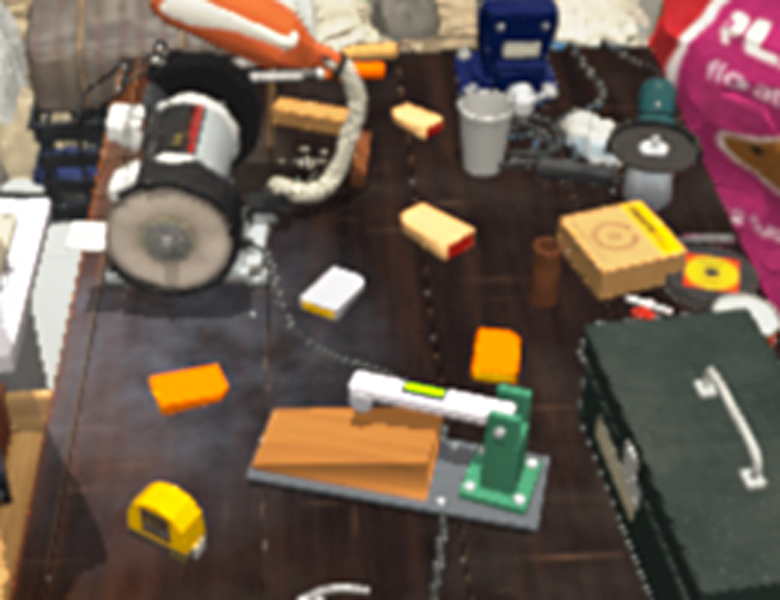

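View pics/b.png

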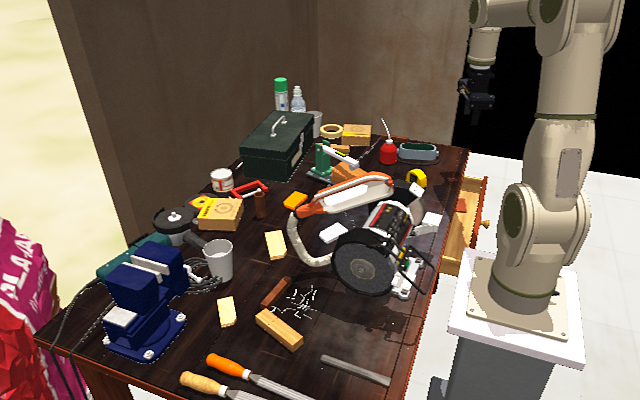

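Seen in the crop: 
- **Wood wedges:** the large one is at scene px (345,196) with its red end to the right and near. A smaller one is at (338,161).
- **Steel wedge:** the candidates are the white-grey metal one with a yellow end at (309,217) and the orange plastic ones at (262,249) and (364,238). The grey one fits.
- **Jig:** it sits at (287,271) to (366,285), heading about -16°.

I'll check these from near with the wrist camera, jig first.

Run:
```python
from h import *
M=r.camera_model("wrist"); T=np.array(M["T"]); print(M["fx"],M["cx"],M["cy"]); print(T.round(3))
```

```text
290.6267518943438 319.98648754817634 200.3761827870965
[[ 0.351  0.894  0.28   0.295]
 [-0.936  0.334  0.106 -0.556]
 [ 0.001 -0.299  0.954  0.384]
 [ 0.     0.     0.     1.   ]]
```

Call:
arm_command --xyz '[[0.0, 0.0, 0.04], [0.03, 0.03, 0.08], [0.06, 0.06, 0.12], [0.09, 0.09, 0.15], [0.12, 0.12, 0.17], [0.15, 0.15, 0.18], [0.18, 0.18, 0.18], [0.2, 0.21, 0.18], [0.22, 0.235, 0.18], [0.22, 0.235, 0.18], [0.22, 0.235, 0.18]]' --rot '[[0, 0, 0], [0, 0, 0], [0, 0, 0], [0, 0, 0], [0, 0, 0.1], [0, 0, 0.2], [0, 0, 0.3], [0, 0, 0.4], [0, 0, 0.5], [0, 0, 0.5], [0, 0, 0.5]]'

```text
time: 1.52
ee_pos: [0.4438, -0.3437, 0.4035]
eef_rot: [0.907, 0.421, 0.002, -0.0]
ft_force: [0.8, 0.3, -0.2]
width: 0.0872
grip_force: 0.0
```

Run:
```python
from h import *
im=look("wrist",["ramp","post","shoe","wood_wedge","steel_wedge","beam"]); save("c.png",im)
```

```text
ramp look_for 0.6 [ 0.549 -0.357  0.036] (370, 124)
ramp spot_point 0.59 [ 0.452 -0.339 -0.001] (321, 149)
post look_for 0.71 [ 0.67  -0.379  0.112] (454, 83)
post spot_point 0.92 [ 0.694 -0.401 -0.007] (443, 89)
shoe look_for 0.98 [ 0.621 -0.368  0.118] (424, 100)
shoe spot_point 0.93 [ 0.558 -0.344  0.08 ] (374, 115)
steel_wedge look_for 0.92 [ 0.517 -0.095  0.016] (256, 11)
steel_wedge look_for 0.87 [ 0.363 -0.235  0.014] (249, 138)
steel_wedge look_for 0.39 [ 0.694 -0.228  0.018] (391, 2)
steel_wedge spot_point 0.96 [ 0.363 -0.235 -0.002] (250, 137)
beam look_for 0.87 [ 0.62  -0.372  0.119] (425, 102)Traceback (most recent call last):
  File "<stdin>", line 2, in <module>
  File "h.py", line 8, in look
    for d in getattr(r,f)(n,cam)[:4]:
             ~~~~~~~~~~~~^^^^^^^
ValueError: it knows: pipe_offcut, post, ramp, shoe, square_offcut, steel_cup, steel_wedge, steel_wedge_top, tape_measure, wood_wedge, wood_wedge_top
```

Run:
```python
from h import *
im=r.camera("wrist"); save("c.png",im); M=r.camera_model("wrist"); np.savez("c",T=M["T"])
save("c2.png",cv2.resize(im[50:200,270:470],(800,600),interpolation=cv2.INTER_CUBIC))
```

```text
(no output)
```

View pics/c2.png

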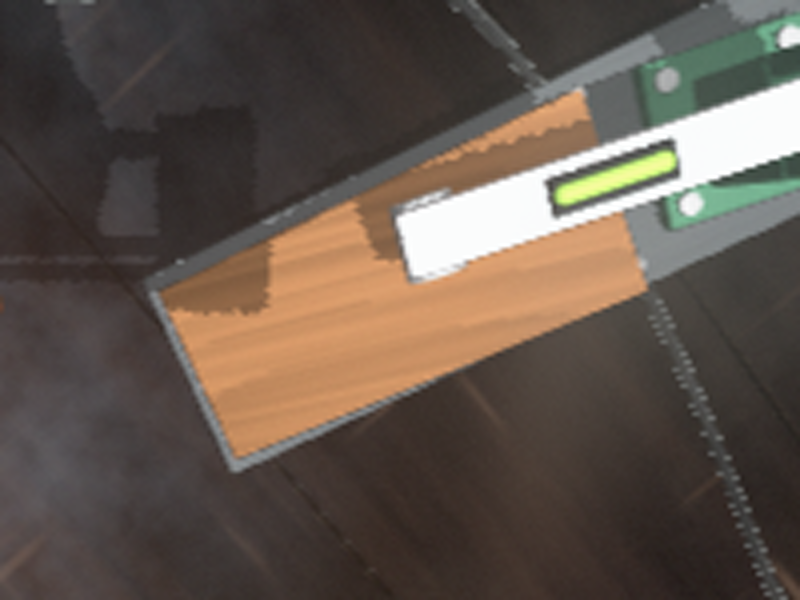

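The wood slope's corners in the wrist picture are at about (310.5,122.5), (329,164.5), (431.5,122.8) and (415.8,72.5). The jig is clear and the beam is sagging. I'll back-project the corners at their known heights.

```bash
cat >> h.py <<'E'
def bp(M,u,v,z):
    T=np.array(M["T"]); d=T[:3,:3]@np.array([(u-M["cx"])/M["fx"],-(v-M["cy"])/M["fy"],-1]); o=T[:3,3]
    return o+d*(z-o[2])/d[2]
E
python3 - <<'E'
from h import *
M=r.camera_model("wrist"); M["T"]=np.load("c.npz")["T"]
P=[bp(M,*a)[:2] for a in [(310.5,122.5,.027),(329,164.5,.027),(431.5,122.75,.073),(415.75,72.5,.073)]]
lo=(P[0]+P[1])/2; hi=(P[2]+P[3])/2; d=hi-lo
print(np.array(P).round(4),lo,hi,np.linalg.norm(P[0]-P[1]),np.linalg.norm(P[2]-P[3]),np.linalg.norm(d),np.degrees(np.arctan2(d[1],d[0])))
E
```

```text
[[ 0.4645 -0.2942]
 [ 0.4405 -0.3736]
 [ 0.6162 -0.4233]
 [ 0.6405 -0.3444]] [ 0.45253624 -0.33392571] [ 0.62837562 -0.38387958] 0.08289861496545375 0.08259657627289738 0.18279736613037725 -15.859215304676226
```

Call:
arm_command --xyz '[[0.02, 0.035, 0], [0.04, 0.07, 0], [0.06, 0.105, 0], [0.08, 0.14, 0], [0.1, 0.175, 0], [0.12, 0.21, 0], [0.14, 0.245, -0.02], [0.16, 0.28, -0.05], [0.18, 0.31, -0.08], [0.2, 0.34, -0.1], [0.21, 0.375, -0.12], [0.22, 0.385, -0.13], [0.22, 0.385, -0.13], [0.22, 0.385, -0.13], [0.22, 0.385, -0.13], [0.22, 0.385, -0.13]]' --rot '[[0, 0, 0.12], [0, 0, 0.24], [0, 0, 0.36], [0, 0, 0.48], [0, 0, 0.6], [0, 0, 0.72], [0, 0, 0.84], [0, 0, 0.96], [0, 0, 1.08], [0, 0, 1.2], [0, 0, 1.32], [0, 0, 1.44], [0, 0, 1.56], [0, 0, 1.68], [0, 0, 1.75], [0, 0, 1.75]]'

```text
time: 3.5
ee_pos: [0.659, 0.0346, 0.2722]
eef_rot: [0.262, 0.965, 0.0, -0.0]
ft_force: [0.8, -0.5, -0.8]
width: 0.0868
grip_force: 0.0
```

Run:
```python
from h import *
im=look("wrist",["wood_wedge","wood_wedge_top","steel_wedge"]); np.savez("d",T=r.camera_model("wrist")["T"])
save("d.png",im); save("d2.png",cv2.resize(im[0:400,120:640],(780,600)))
```

```text
wood_wedge look_for 0.82 [0.663 0.32  0.013] (507, 63)
wood_wedge look_for 0.68 [0.664 0.047 0.016] (329, 168)
wood_wedge spot_point 0.78 [ 0.662  0.324 -0.002] (503, 63)
wood_wedge spot_point 0.56 [ 0.666  0.047 -0.002] (329, 166)
wood_wedge_top look_for 0.98 [0.666 0.317 0.018] (509, 66)
wood_wedge_top look_for 0.62 [0.672 0.045 0.022] (331, 174)
wood_wedge_top spot_point 0.96 [0.666 0.323 0.017] (512, 64)
wood_wedge_top spot_point 0.76 [0.676 0.05  0.024] (335, 174)
wood_wedge_top spot_point 0.29 [ 0.45  -0.336 -0.001] (40, 171)
steel_wedge look_for 0.98 [ 0.535 -0.072  0.016] (209, 131)
steel_wedge look_for 0.58 [ 0.362 -0.233  0.013] (37, 80)
steel_wedge look_for 0.48 [ 0.693 -0.219  0.02 ] (194, 266)
steel_wedge spot_point 0.95 [ 0.534 -0.073  0.002] (212, 130)
steel_wedge spot_point 0.94 [ 0.361 -0.237  0.   ] (42, 81)
steel_wedge spot_point 0.72 [ 0.722 -0.196  0.002] (220, 267)
```

View pics/d2.png

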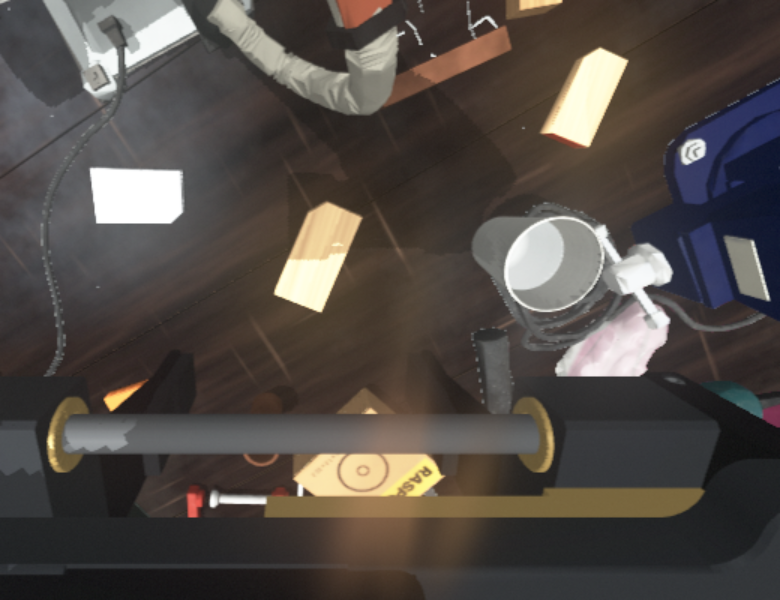

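The picture shows the big wood wedge at crop (318,256) with its cut corner (thin end) at upper left and its thick end at (274,294)-(321,311). The small one is at (585,97). The bare steel wedge is at (137,196), with the cut corner (thin end) on the right. I'll take their corners.

Run:
```python
from h import *
M=r.camera_model("wrist"); M["T"]=np.load("d.npz")["T"]
f=lambda u,v,z: bp(M,u/1.5+120,v/1.5,z)[:2]
def rep(n,A,B,C,L):
    d=C-B; u=d/np.linalg.norm(d); print(n,A.round(4),B.round(4),C.round(4),"len",np.linalg.norm(d),"wid",np.linalg.norm(A-B),"yaw",np.degrees(np.arctan2(d[1],d[0])),"ctr",(A+C)/2)
rep("wood",f(274,294,.028),f(321,311,.028),f(361,217,.014),.1)
rep("steel",f(97,223,.0184),f(91,168,.0184),f(183,170,.010),.08)
```

```text
wood [ 0.6781 -0.0066] [0.7165 0.024 ] [0.6583 0.102 ] len 0.0973159570709403 wid 0.04913162063988716 yaw 126.74137520629003 ctr [0.66817874 0.04768277]
steel [ 0.5351 -0.1161] [ 0.493  -0.0894] [ 0.5362 -0.0201] len 0.08172154141461327 wid 0.049863682323178865 yaw 58.068930822888966 ctr [ 0.53566973 -0.0680703 ]
```

Call:
arm_command --xyz '[[0.009, 0.0135, 0], [0.009, 0.0135, -0.03], [0.009, 0.0135, -0.07], [0.009, 0.0135, -0.11], [0.009, 0.0135, -0.15], [0.009, 0.0135, -0.19], [0.009, 0.0135, -0.22], [0.009, 0.0135, -0.245], [0.009, 0.0135, -0.26], [0.009, 0.0135, -0.266], [0.009, 0.0135, -0.266]]' --rot '[[0, 0, -0.1], [0, 0, -0.2], [0, 0, -0.3], [0, 0, -0.385], [0, 0, -0.385], [0, 0, -0.385], [0, 0, -0.385], [0, 0, -0.385], [0, 0, -0.385], [0, 0, -0.385], [0, 0, -0.385]]' --grip 1

```text
time: 4.77
ee_pos: [0.6675, 0.048, 0.0058]
eef_rot: [0.444, 0.896, -0.0, -0.001]
ft_force: [-0.7, -0.6, -0.0]
width: 0.087
grip_force: 0.0
```

Call:
arm_command --xyz '[[0, 0, 0], [0, 0, 0], [0, 0, 0], [0, 0, 0], [0, 0, 0], [0, 0, 0]]' --rot '[[0, 0, 0], [0, 0, 0], [0, 0, 0], [0, 0, 0], [0, 0, 0], [0, 0, 0]]' --grip 0.3 --squeeze 20

```text
time: 5.27
ee_pos: [0.6681, 0.048, 0.007]
eef_rot: [0.443, 0.896, 0.0, 0.0]
ft_force: [-0.2, -0.2, -0.4]
width: 0.055
grip_force: 0.0
```

Call:
arm_command --xyz '[[0, 0, 0], [0, 0, 0], [0, 0, 0], [0, 0, 0.02], [0, 0, 0.06], [0, 0, 0.1], [-0.01, -0.03, 0.14], [-0.03, -0.06, 0.17], [-0.05, -0.1, 0.2], [-0.06, -0.13, 0.2], [-0.08, -0.17, 0.2], [-0.1, -0.2, 0.2], [-0.11, -0.23, 0.2], [-0.13, -0.26, 0.2], [-0.14, -0.29, 0.2], [-0.16, -0.32, 0.2], [-0.17, -0.35, 0.2], [-0.18, -0.37, 0.2], [-0.18, -0.39, 0.2], [-0.18, -0.395, 0.2]]' --rot '[[0, 0, 0], [0, 0, 0], [0, 0, 0], [0, 0, 0], [0, 0, 0], [0, 0, -0.11], [0, 0, -0.22], [0, 0, -0.33], [0, 0, -0.44], [0, 0, -0.55], [0, 0, -0.66], [0, 0, -0.77], [0, 0, -0.88], [0, 0, -0.99], [0, 0, -1.1], [0, 0, -1.21], [0, 0, -1.32], [0, 0, -1.43], [0, 0, -1.54], [0, 0, -1.65]]'

```text
time: 6.93
ee_pos: [0.4858, -0.3509, 0.206]
eef_rot: [0.961, 0.278, -0.001, 0.0]
ft_force: [-0.6, 0.2, -2.3]
width: 0.0493
grip_force: 20.0
```

Call:
arm_command --xyz '[[0.004, 0, 0], [0.0085, 0, 0], [0.0085, 0, 0], [0.0085, 0, 0], [0.0085, 0, 0], [0.0085, 0, 0], [0.0085, 0, 0], [0.0085, 0, 0], [0.0085, 0, 0], [0.0085, 0, 0]]' --rot '[[0, 0, -0.11], [0, 0, -0.22], [0, 0, -0.33], [0, 0, -0.44], [0, 0, -0.55], [0, 0, -0.66], [0, 0, -0.77], [0, 0, -0.853], [0, 0, -0.853], [0, 0, -0.853]]'

```text
time: 7.77
ee_pos: [0.4963, -0.3467, 0.2062]
eef_rot: [0.99, -0.138, -0.0, -0.0]
ft_force: [0.5, -0.1, -2.7]
width: 0.0497
grip_force: 20.0
```

Call:
arm_command --xyz '[[0, 0, -0.02], [0, 0, -0.05], [0, 0, -0.08], [0, 0, -0.1], [0, 0, -0.11], [0, 0, -0.12], [0, 0, -0.12]]' --rot '[[-0.028, -0.096, 0], [-0.055, -0.192, 0], [-0.0673, -0.2349, 0], [-0.0673, -0.2349, 0], [-0.0673, -0.2349, 0], [-0.0673, -0.2349, 0], [-0.0673, -0.2349, 0]]'

```text
time: 8.35
ee_pos: [0.4952, -0.3463, 0.0847]
eef_rot: [0.983, -0.138, 0.119, 0.016]
ft_force: [-7.0, 2.4, -4.1]
width: 0.0499
grip_force: 20.0
```

Run:
```python
from h import *
from scipy.spatial.transform import Rotation as R
s=r.read_state(); print(s["ee_pos"],R.from_quat(s["eef_rot"]).as_matrix().round(3))
im=r.camera("wrist"); np.savez("e",T=r.camera_model("wrist")["T"]); save("e.png",im)
```

```text
[ 0.49523777 -0.34627578  0.08465144] [[ 0.934 -0.275  0.229]
 [-0.267 -0.961 -0.064]
 [ 0.238 -0.001 -0.971]]
```

View pics/e.png

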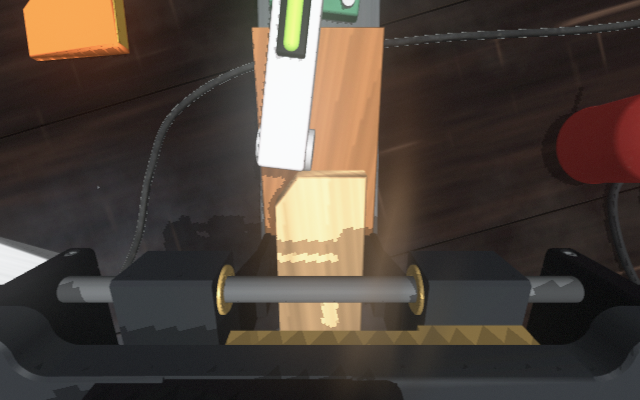

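The wrist picture shows the wedge's thin end at px (320,172), right at the shoe end (285,165), and there are 7 N pushing back, so it is touching the shoe. I'll back off 15 mm downhill, then lower.

Call:
arm_command --xyz '[[-0.0144, 0.0041, 0.0], [-0.0144, 0.0041, 0.0], [-0.0144, 0.0041, -0.01], [-0.0144, 0.0041, -0.02], [-0.0144, 0.0041, -0.03], [-0.0144, 0.0041, -0.036], [-0.0144, 0.0041, -0.04], [-0.0144, 0.0041, -0.042], [-0.0144, 0.0041, -0.042]]' --rot '[[0, 0, 0], [0, 0, 0], [0, 0, 0], [0, 0, 0], [0, 0, 0], [0, 0, 0], [0, 0, 0], [0, 0, 0], [0, 0, 0]]'

```text
time: 9.15
ee_pos: [0.4821, -0.3426, 0.0442]
eef_rot: [0.983, -0.138, 0.121, 0.017]
ft_force: [-0.1, -0.2, -2.2]
width: 0.0498
grip_force: 20.0
```

Call:
arm_command --xyz '[[0, 0, -0.001], [0, 0, -0.002], [0, 0, -0.003], [0, 0, -0.003]]' --rot '[[0, 0, 0], [0, 0, 0], [0, 0, 0], [0, 0, 0]]'

```text
time: 9.48
ee_pos: [0.4832, -0.3431, 0.0427]
eef_rot: [0.983, -0.138, 0.122, 0.017]
ft_force: [0.5, 2.4, 5.8]
width: 0.0497
grip_force: 20.0
```

Call:
arm_command --xyz '[[0, 0, 0], [0, 0, 0], [0, 0, 0], [0, 0, 0], [-0.0023, 0.0006, 0.01], [-0.007, 0.002, 0.03], [-0.014, 0.004, 0.06], [-0.024, 0.006, 0.1]]' --rot '[[0, 0, 0], [0, 0, 0], [0, 0, 0], [0, 0, 0], [0, 0, 0], [0, 0, 0], [0, 0, 0], [0, 0, 0]]' --grip 1

```text
time: 10.15
ee_pos: [0.4566, -0.3355, 0.1409]
eef_rot: [0.983, -0.138, 0.119, 0.016]
ft_force: [1.0, -1.3, 0.4]
width: 0.086
grip_force: 0.0
```

Run:
```python
from h import *
im=look("wrist",["wood_wedge","wood_wedge_top"]); np.savez("f",T=r.camera_model("wrist")["T"]); save("f.png",im)
```

```text
wood_wedge look_for 0.61 [ 0.475 -0.341  0.053] (320, 205)
wood_wedge spot_point 0.75 [ 0.481 -0.343  0.031] (320, 197)
wood_wedge_top look_for 0.93 [ 0.488 -0.343  0.058] (319, 191)
wood_wedge_top spot_point 0.69 [ 0.483 -0.341  0.056] (317, 197)
```

View pics/f.png

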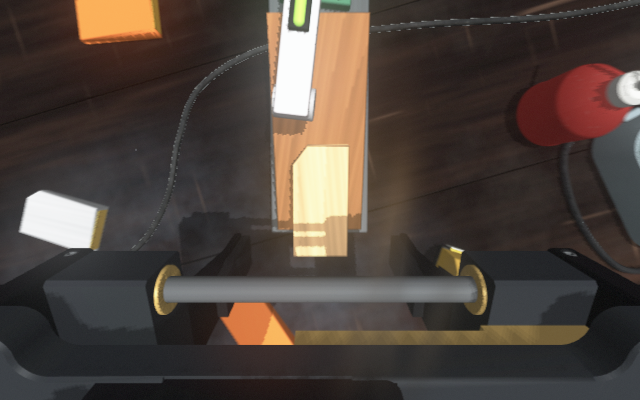

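The wood wedge lies flush on the slope, aligned and thick end downhill (px 320,200), and clear of the shoe (290,115). Next is the steel wedge.

Call:
arm_command --xyz '[[0, 0, 0.03], [0, 0.02, 0.06], [0, 0.05, 0.09], [0.01, 0.08, 0.09], [0.02, 0.11, 0.09]]' --rot '[[0.03, 0.096, 0], [0.055, 0.192, 0], [0.0673, 0.2349, 0], [0.0673, 0.2349, 0], [0.0673, 0.2349, 0]]'

```text
time: 10.82
ee_pos: [0.479, -0.2256, 0.232]
eef_rot: [0.99, -0.14, 0.0, -0.0]
ft_force: [1.3, 0.5, -0.6]
width: 0.0874
grip_force: 0.0
```

Call:
arm_command --xyz '[[0.01, 0.03, 0], [0.02, 0.06, 0], [0.03, 0.09, 0], [0.04, 0.12, 0], [0.05, 0.14, -0.02], [0.057, 0.1565, -0.05], [0.057, 0.1565, -0.08], [0.057, 0.1565, -0.1], [0.057, 0.1565, -0.1], [0.057, 0.1565, -0.1], [0.057, 0.1565, -0.1], [0.057, 0.1565, -0.1], [0.057, 0.1565, -0.1]]' --rot '[[0, 0, 0.11], [0, 0, 0.22], [0, 0, 0.33], [0, 0, 0.44], [0, 0, 0.55], [0, 0, 0.66], [0, 0, 0.77], [0, 0, 0.88], [0, 0, 0.99], [0, 0, 1.1], [0, 0, 1.21], [0, 0, 1.29], [0, 0, 1.29]]'

```text
time: 11.9
ee_pos: [0.5342, -0.0701, 0.1301]
eef_rot: [0.874, 0.486, -0.001, -0.001]
ft_force: [0.0, -0.8, -0.4]
width: 0.0873
grip_force: 0.0
```

Run:
```python
from h import *
im=look("wrist",["steel_wedge","steel_wedge_top"]); np.savez("g",T=r.camera_model("wrist")["T"]); save("g.png",im)
s=r.read_state(); print(s["ee_pos"])
```

```text
steel_wedge look_for 0.78 [ 0.534 -0.072  0.017] (321, 198)
steel_wedge look_for 0.78 [ 0.715 -0.193  0.013] (537, 203)
steel_wedge look_for 0.49 [ 0.393 -0.202  0.003] (280, 338)
steel_wedge spot_point 0.62 [ 0.533 -0.072  0.001] (320, 194)
steel_wedge spot_point 0.55 [ 0.722 -0.196  0.002] (537, 199)
steel_wedge_top look_for 0.77 [ 0.718 -0.19   0.012] (538, 200)
steel_wedge_top look_for 0.74 [ 0.533 -0.069  0.013] (319, 195)
steel_wedge_top look_for 0.42 [ 0.395 -0.204  0.005] (282, 340)
steel_wedge_top spot_point 0.95 [ 0.533 -0.067  0.015] (318, 194)
steel_wedge_top spot_point 0.87 [ 0.723 -0.193  0.014] (545, 200)
[ 0.53482018 -0.07023302  0.13122778]
```

View pics/g.png

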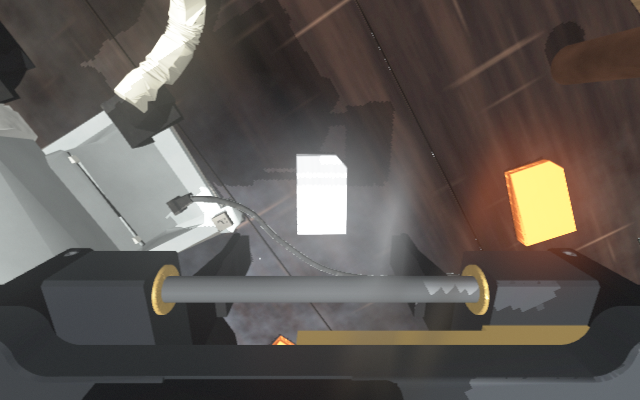

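The bare steel wedge sits at (321,195), centred between the jaws and aligned with them, thin (cut) end up in the picture. The orange look-alikes are at (540,200) and (282,340). I'll grasp the steel one.

Call:
arm_command --xyz '[[0, 0, -0.03], [0, 0, -0.06], [0, 0, -0.09], [0, 0, -0.11], [0, 0, -0.12], [0, 0, -0.126], [0, 0, -0.126]]' --rot '[[0, 0, 0], [0, 0, 0], [0, 0, 0], [0, 0, 0], [0, 0, 0], [0, 0, 0], [0, 0, 0]]' --grip 0.88

```text
time: 12.73
ee_pos: [0.5348, -0.0702, 0.0051]
eef_rot: [0.875, 0.484, -0.0, -0.0]
ft_force: [0.3, -0.1, 0.5]
width: 0.0765
grip_force: 0.0
```

Call:
arm_command --xyz '[[0, 0, 0], [0, 0, 0], [0, 0, 0], [0, 0, 0], [0, 0, 0], [0, 0, 0], [0, 0, 0], [0, 0, 0], [0, 0, 0.01], [0, 0, 0.04], [0, 0, 0.07]]' --rot '[[0, 0, 0], [0, 0, 0], [0, 0, 0], [0, 0, 0], [0, 0, 0], [0, 0, 0], [0, 0, 0], [0, 0, 0], [0, 0, 0], [0, 0, 0], [0, 0, 0]]' --grip 0.3 --squeeze 30

```text
time: 13.65
ee_pos: [0.5334, -0.07, 0.0754]
eef_rot: [0.875, 0.484, -0.001, -0.001]
ft_force: [1.7, -0.6, -3.2]
width: 0.0492
grip_force: 30.0
```

Call:
arm_command --xyz '[[0, 0, 0.04], [0, 0, 0.08], [0, -0.03, 0.11], [-0.01, -0.06, 0.13], [-0.02, -0.09, 0.13], [-0.03, -0.12, 0.13], [-0.035, -0.15, 0.13], [-0.04, -0.18, 0.13], [-0.045, -0.21, 0.13], [-0.05, -0.23, 0.13], [-0.055, -0.25, 0.13], [-0.0573, -0.265, 0.13], [-0.0573, -0.2711, 0.13], [-0.0573, -0.2711, 0.13], [-0.0573, -0.2711, 0.13]]' --rot '[[0, 0, 0], [0, 0, -0.1], [0, 0, -0.21], [0, 0, -0.32], [0, 0, -0.43], [0, 0, -0.54], [0, 0, -0.65], [0, 0, -0.76], [0, 0, -0.87], [0, 0, -0.98], [0, 0, -1.09], [0, 0, -1.2], [0, 0, -1.29], [0, 0, -1.29], [0, 0, -1.29]]'

```text
time: 14.9
ee_pos: [0.4775, -0.3409, 0.2054]
eef_rot: [0.99, -0.138, -0.0, -0.0]
ft_force: [1.2, 1.0, -3.6]
width: 0.0491
grip_force: 30.0
```

Call:
arm_command --xyz '[[0, 0, -0.03], [0, 0, -0.06], [0, 0, -0.09], [0, 0, -0.11], [0, 0, -0.125], [0, 0, -0.132], [0, 0, -0.138], [0, 0, -0.14], [0, 0, -0.14]]' --rot '[[-0.0289, -0.1006, 0], [-0.0289, -0.1006, 0], [-0.0289, -0.1006, 0], [-0.0289, -0.1006, 0], [-0.0289, -0.1006, 0], [-0.0289, -0.1006, 0], [-0.0289, -0.1006, 0], [-0.0289, -0.1006, 0], [-0.0289, -0.1006, 0]]'

```text
time: 15.65
ee_pos: [0.4781, -0.3412, 0.066]
eef_rot: [0.989, -0.139, 0.052, 0.007]
ft_force: [-0.1, -0.3, -4.2]
width: 0.049
grip_force: 30.0
```

Call:
arm_command --xyz '[[0, 0, -0.0015], [0, 0, -0.003], [0, 0, -0.004], [0, 0, -0.004]]' --rot '[[0, 0, 0], [0, 0, 0], [0, 0, 0], [0, 0, 0]]'

```text
time: 15.98
ee_pos: [0.478, -0.3417, 0.0621]
eef_rot: [0.989, -0.139, 0.052, 0.008]
ft_force: [-0.2, -0.4, -2.0]
width: 0.0497
grip_force: 30.0
```

Call:
arm_command --xyz '[[0, 0, -0.001], [0, 0, -0.0015], [0, 0, -0.0015]]' --rot '[[0, 0, 0], [0, 0, 0], [0, 0, 0]]'

```text
time: 16.23
ee_pos: [0.4781, -0.3416, 0.0619]
eef_rot: [0.989, -0.139, 0.052, 0.008]
ft_force: [-8.0, 4.6, 14.5]
width: 0.0494
grip_force: 30.0
```

Call:
arm_command --xyz '[[0, 0, 0.001], [0, 0, 0.001], [0, 0, 0.001], [0, 0, 0.001]]' --rot '[[0, 0, 0], [0, 0, 0], [0, 0, 0], [0, 0, 0]]'

```text
time: 16.57
ee_pos: [0.478, -0.3417, 0.062]
eef_rot: [0.989, -0.139, 0.052, 0.008]
ft_force: [-3.5, 3.0, 7.9]
width: 0.0495
grip_force: 30.0
```

Call:
arm_command --xyz '[[0, 0, 0], [0, 0, 0], [0, 0, 0], [0, 0, 0], [0, 0, 0], [-0.001, 0, 0.01], [-0.003, 0.001, 0.03], [-0.006, 0.002, 0.06], [-0.01, 0.003, 0.1], [-0.01, 0.003, 0.1]]' --rot '[[0, 0, 0], [0, 0, 0], [0, 0, 0], [0, 0, 0], [0, 0, 0], [0, 0, 0], [0, 0, 0], [0, 0, 0], [0, 0, 0], [0, 0, 0]]' --grip 1

```text
time: 17.4
ee_pos: [0.4703, -0.3405, 0.1697]
eef_rot: [0.989, -0.14, 0.057, 0.01]
ft_force: [1.5, -1.1, 1.0]
width: 0.0864
grip_force: 0.0
```

Run:
```python
from h import *
im=look("wrist",["wood_wedge","steel_wedge","steel_wedge_top","shoe"]); np.savez("i",T=r.camera_model("wrist")["T"]); save("i.png",im)
sc=r.camera("scene"); 
A=cv2.resize(im[0:300,120:520],(400,300)); B=cv2.resize(sc[225:315,250:400],(500,300),interpolation=cv2.INTER_CUBIC)
sd=r.camera("side"); C=cv2.resize(sd[130:200,290:390],(428,300),interpolation=cv2.INTER_CUBIC)
save("i2.png",np.vstack([np.hstack([A,np.zeros((300,400,3),np.uint8)]),np.hstack([B[:,:400],C[:,:400]])]))
```

```text
wood_wedge look_for 0.79 [ 0.517 -0.358  0.058] (323, 158)
wood_wedge look_for 0.3 [ 0.587 -0.358  0.12 ] (297, 66)
steel_wedge look_for 0.7 [ 0.346 -0.238  0.014] (267, 318)
steel_wedge look_for 0.69 [ 0.707 -0.195  0.013] (118, 20)
steel_wedge look_for 0.62 [ 0.479 -0.342  0.07 ] (318, 202)
steel_wedge spot_point 0.69 [ 0.718 -0.196  0.001] (121, 13)
steel_wedge spot_point 0.64 [ 0.363 -0.236 -0.001] (263, 300)
steel_wedge spot_point 0.57 [ 0.478 -0.346  0.059] (322, 200)
steel_wedge_top look_for 0.87 [ 0.35  -0.242  0.017] (269, 316)
steel_wedge_top look_for 0.76 [ 0.708 -0.193  0.011] (117, 20)
steel_wedge_top look_for 0.62 [ 0.474 -0.339  0.069] (316, 208)
steel_wedge_top spot_point 0.92 [ 0.474 -0.343  0.071] (320, 207)
steel_wedge_top spot_point 0.82 [ 0.365 -0.239  0.015] (263, 305)
steel_wedge_top spot_point 0.63 [ 0.72  -0.192  0.012] (110, 8)
shoe look_for 0.77 [ 0.59  -0.356  0.114] (294, 64)
shoe spot_point 0.83 [ 0.556 -0.343  0.084] (294, 120)
```

View pics/i2.png

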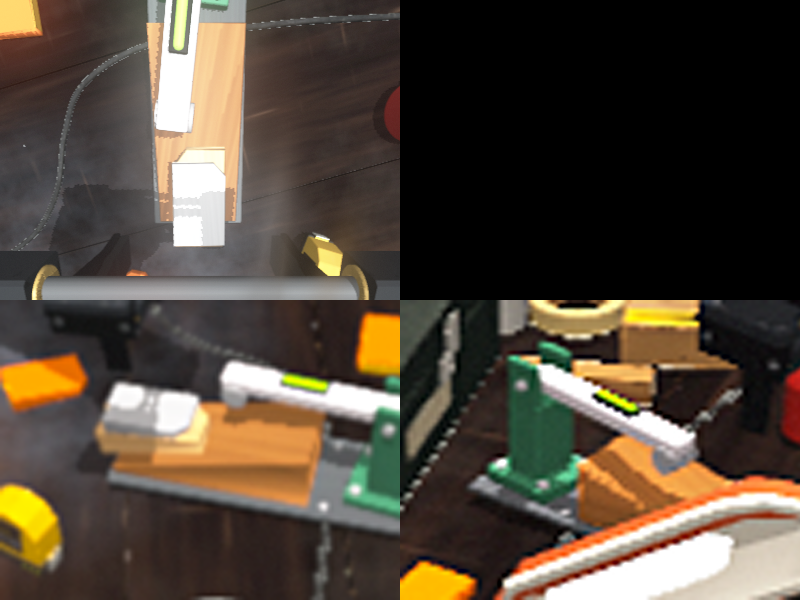

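The stack is good. In the wrist crop the steel wedge (200,205) lies on the wood wedge, with the wood's thin end showing at (205,155). The shoe at (172,120) is clear, and it sits about 20 mm left of the middle, but its 30 mm width still overlaps the wedge. Next I'll move behind the thick end with the fingers partly open so the push has two contact points.

Call:
arm_command --xyz '[[-0.02, 0.006, 0.0], [-0.04, 0.011, 0.0], [-0.056, 0.016, 0.0], [-0.056, 0.016, 0.0], [-0.056, 0.016, 0.0], [-0.056, 0.016, -0.02], [-0.056, 0.016, -0.04], [-0.056, 0.016, -0.06], [-0.056, 0.016, -0.08], [-0.056, 0.016, -0.08], [-0.056, 0.016, -0.08], [-0.056, 0.016, -0.08]]' --rot '[[-0.012, -0.044, 0], [-0.025, -0.088, 0], [-0.0385, -0.1342, 0], [-0.0385, -0.1342, 0], [-0.0385, -0.1342, 0], [-0.0385, -0.1342, 0], [-0.0385, -0.1342, 0], [-0.0385, -0.1342, 0], [-0.0385, -0.1342, 0], [-0.0385, -0.1342, 0], [-0.0385, -0.1342, 0], [-0.0385, -0.1342, 0]]' --grip 0.3

```text
time: 18.95
ee_pos: [0.4129, -0.3228, 0.0822]
eef_rot: [0.983, -0.138, 0.121, 0.017]
ft_force: [0.1, 0.1, 0.2]
width: 0.0266
grip_force: 0.0
```

```bash
cat >> h.py <<'E'
from scipy.spatial.transform import Rotation as R
def ramp(p):
    p=np.array(p)-[.4515,-.3337,0]; c,s=np.cos(np.radians(-16)),np.sin(np.radians(-16)); return np.array([c*p[0]+s*p[1],-s*p[0]+c*p[1],p[2]])
E
python3 - <<'E'
from h import *
im=look("wrist",["wood_wedge","shoe"]); np.savez("j",T=r.camera_model("wrist")["T"]); save("j.png",im)
s=r.read_state(); print(s["ee_pos"],ramp(s["ee_pos"]),R.from_quat(s["eef_rot"]).as_matrix().round(3),s["width"])
E
```

```text
wood_wedge look_for 0.81 [ 0.512 -0.348  0.059] (315, 90)
shoe look_for 0.74 [ 0.546 -0.34   0.098] (282, 9)
[ 0.41218643 -0.32282409  0.08204524] [-0.04078844 -0.00038169  0.08204524] [[ 0.932 -0.277  0.234]
 [-0.268 -0.961 -0.068]
 [ 0.243  0.001 -0.97 ]] 0.026111865180556783
```

View pics/j.png

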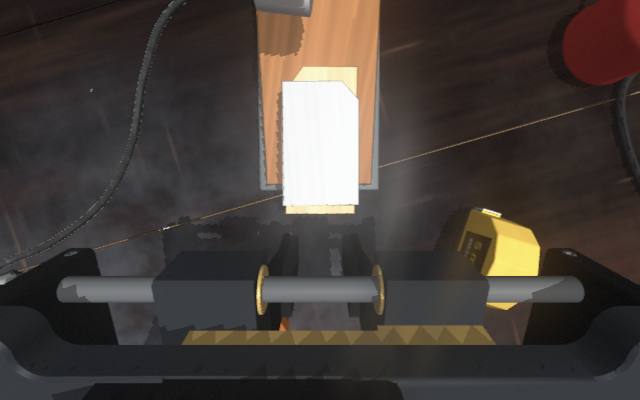

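The stack is straight behind the jaws, with the wood thick end's top edge at row 212 and columns 285–355. The tape at (505,255) is clear of the fingers. I'll descend and push.

Call:
arm_command --xyz '[[0, 0, -0.02], [0, 0, -0.04], [0, 0, -0.05], [0, 0, -0.055], [0, 0, -0.055]]' --rot '[[0, 0, 0], [0, 0, 0], [0, 0, 0], [0, 0, 0], [0, 0, 0]]'

```text
time: 19.62
ee_pos: [0.4113, -0.3221, 0.0254]
eef_rot: [0.983, -0.139, 0.12, 0.017]
ft_force: [0.6, 0.4, -0.8]
width: 0.0261
grip_force: 0.0
```

Call:
arm_command --xyz '[[0.0037, -0.0011, 0.001], [0.0075, -0.0021, 0.0019], [0.0112, -0.0032, 0.0029], [0.0149, -0.0043, 0.0039], [0.0187, -0.0053, 0.0048], [0.0224, -0.0064, 0.0058], [0.0261, -0.0075, 0.0068], [0.0298, -0.0086, 0.0077], [0.0298, -0.0086, 0.0077]]' --rot '[[0, 0, 0], [0, 0, 0], [0, 0, 0], [0, 0, 0], [0, 0, 0], [0, 0, 0], [0, 0, 0], [0, 0, 0], [0, 0, 0]]'

```text
time: 20.37
ee_pos: [0.4409, -0.3309, 0.0336]
eef_rot: [0.983, -0.139, 0.12, 0.017]
ft_force: [-3.3, 0.6, -2.6]
width: 0.0262
grip_force: 1.5
```

Run:
```python
from h import *
im=look("wrist",["wood_wedge","shoe","steel_wedge_top"]); np.savez("k",T=r.camera_model("wrist")["T"]); save("k.png",im)
s=r.read_state(); print(s["time"],s["ee_pos"],ramp(s["ee_pos"]),s["ft_force"])
```

```text
wood_wedge look_for 0.6 [ 0.53  -0.357  0.061] (320, 77)
shoe look_for 0.7 [ 0.546 -0.342  0.099] (271, 9)
shoe look_for 0.68 [ 0.547 -0.342  0.091] (273, 18)
steel_wedge_top look_for 0.69 [ 0.49  -0.345  0.075] (319, 158)
steel_wedge_top spot_point 0.64 [ 0.491 -0.346  0.078] (321, 157)
20.7167 [ 0.441053   -0.3309768   0.03361678] [-0.01079292 -0.00026187  0.03361678] [-4.31543653  0.55817678  0.38980048]
```

Call:
arm_command --xyz '[[0.0028, -0.0008, 0.0007], [0.0056, -0.0016, 0.0015], [0.0084, -0.0024, 0.0022], [0.0112, -0.0032, 0.0029], [0.014, -0.004, 0.0036], [0.0168, -0.0048, 0.0044], [0.0196, -0.0056, 0.0051], [0.0224, -0.0064, 0.0058], [0.0252, -0.0072, 0.0065], [0.028, -0.008, 0.0073], [0.028, -0.008, 0.0073]]' --rot '[[0, 0, 0], [0, 0, 0], [0, 0, 0], [0, 0, 0], [0, 0, 0], [0, 0, 0], [0, 0, 0], [0, 0, 0], [0, 0, 0], [0, 0, 0], [0, 0, 0]]'

```text
time: 21.63
ee_pos: [0.4704, -0.3392, 0.0415]
eef_rot: [0.983, -0.138, 0.121, 0.017]
ft_force: [-0.1, 0.5, -0.6]
width: 0.0259
grip_force: 0.4
```

Call:
arm_command --xyz '[[0.0028, -0.0008, 0.0007], [0.0056, -0.0016, 0.0015], [0.0084, -0.0024, 0.0022], [0.0112, -0.0032, 0.0029], [0.014, -0.004, 0.0036], [0.0168, -0.0048, 0.0044], [0.0196, -0.0056, 0.0051], [0.0196, -0.0056, 0.0051]]' --rot '[[0, 0, 0], [0, 0, 0], [0, 0, 0], [0, 0, 0], [0, 0, 0], [0, 0, 0], [0, 0, 0], [0, 0, 0]]'

```text
time: 22.3
ee_pos: [0.4872, -0.3446, 0.0455]
eef_rot: [0.983, -0.139, 0.119, 0.017]
ft_force: [-7.3, 1.3, -1.0]
width: 0.0263
grip_force: 3.8
```

Run:
```python
from h import *
im=look("wrist",["wood_wedge","shoe","steel_wedge_top"]); np.savez("l",T=r.camera_model("wrist")["T"]); save("l.png",im)
s=r.read_state(); print(s["time"],s["ee_pos"],ramp(s["ee_pos"]),s["ft_force"])
sc=r.camera("scene"); save("sc1.png",sc); sd=r.camera("side"); save("sd1.png",sd)
A=cv2.resize(im[0:300,120:520],(400,300)); B=cv2.resize(sc[225:315,270:390],(400,300),interpolation=cv2.INTER_CUBIC)
old=cv2.imread("pics/a.png")[225:315,270:390,::-1]; B0=cv2.resize(old,(400,300),interpolation=cv2.INTER_CUBIC)
C=cv2.resize(sd[135:195,290:370],(400,300),interpolation=cv2.INTER_CUBIC)
save("l2.png",np.vstack([np.hstack([A,C]),np.hstack([B,B0])]))
```

```text
wood_wedge look_for 0.74 [ 0.567 -0.35   0.11 ] (276, 82)
wood_wedge look_for 0.62 [ 0.574 -0.375  0.073] (330, 79)
shoe spot_point 0.71 [ 0.557 -0.343  0.086] (275, 126)
shoe spot_point 0.18 [ 0.541 -0.361  0.072] (320, 152)
steel_wedge_top look_for 0.88 [ 0.694 -0.202  0.009] (44, 13)
steel_wedge_top look_for 0.74 [ 0.529 -0.363  0.087] (333, 171)
steel_wedge_top spot_point 0.95 [ 0.537 -0.356  0.087] (314, 160)
22.65 [ 0.48739552 -0.3445876   0.045479  ] [ 0.03750602 -0.00057168  0.045479  ] [-8.34188873  1.72305309  0.33352901]
```

View pics/l2.png

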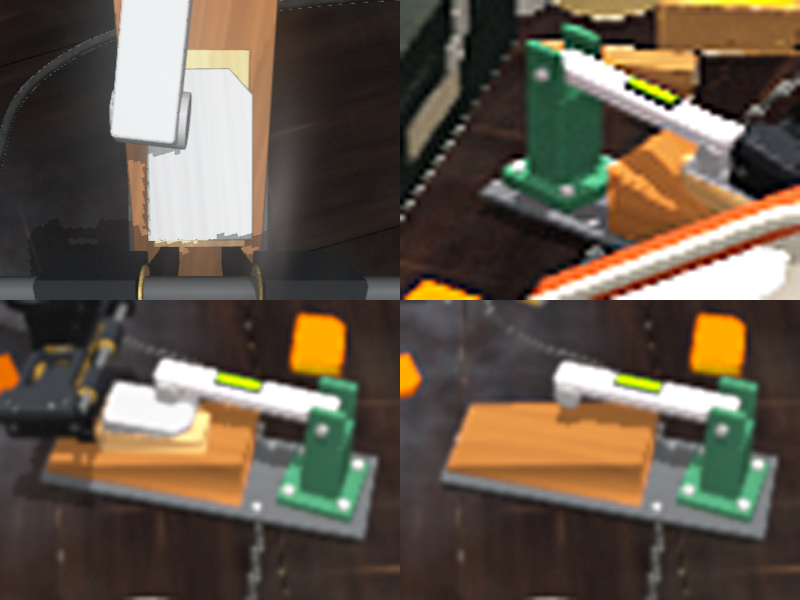

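Wrist view: the shoe (crop 150,130) now rides on the steel wedge's left part, and the stack is straight. I'll measure the beam lift from the sub-pixel shift of the beam's top edge in the scene camera against the start picture.

```bash
cat > tilt.py <<'E'
from h import *
def tilt(new):
    a=cv2.imread("pics/a.png").astype(float).mean(2); b=new.astype(float).mean(2)
    M=r.camera_model("scene"); c,s=np.cos(np.radians(-16)),np.sin(np.radians(-16))
    W=lambda x,y,z:(.4515+c*x-s*y,-.3337+s*x+c*y,z)
    def proj(x,th):  # far top edge of beam, hinge at (.255,.114)
        L=.255-x; h=.007; g=th-.05; y=.03
        return px_f(M,W(.255-L*np.cos(g)+h*np.sin(g)*0,y,.114+h+L*np.sin(g)))
    def edge(im,u,v0):
        col=im[v0-9:v0+9,u]; lo=col[:4].min(); hi=col.max(); t=120
        i=np.where((col[:-1]<t)&(col[1:]>=t))[0]
        return v0-9+i[0]+(t-col[i[0]])/(col[i[0]+1]-col[i[0]]) if len(i) else np.nan
    out=[]
    for x in np.linspace(.11,.2,60):
        u,v=proj(x,0); u2,v2=proj(x,.05); u=int(round(u))
        slope=(proj(x+.01,0)[1]-v)/(proj(x+.01,0)[0]-proj(x,0)[0])
        pred=(v2-v)-slope*(u2-proj(x,0)[0])
        ea,eb=edge(a,u,int(v)),edge(b,u,int(v)); out.append((u,v,ea,eb,pred))
    o=np.array(out); o=o[np.unique(o[:,0],return_index=True)[1]]; d=o[:,3]-o[:,2]; k=np.isfinite(d)&(abs(d)<4)
    th=.05*(d[k]@o[k,4])/(o[k,4]@o[k,4]); res=d[k]-o[k,4]*th/.05
    print("n",k.sum(),"theta",th.round(4),"res",res.std().round(2)); return o
def px_f(M,w):
    T=np.array(M["T"]); p=T[:3,:3].T@(np.array(w)-T[:3,3]); return M["cx"]+M["fx"]*p[0]/-p[2],M["cy"]-M["fy"]*p[1]/-p[2]
E
python3 - <<'E'
from tilt import *
o=tilt(cv2.imread("pics/sc1.png")); print(o[::3].round(2))
E
```

```text
n 30 theta 0.0198 res 0.13
[[323.   243.82 243.24 242.49  -1.73]
 [326.   244.18 243.75 243.22  -1.63]
 [329.   244.54 244.42 243.76  -1.52]
 [332.   244.9  245.1  244.62  -1.41]
 [335.   245.27 246.54 246.02  -1.3 ]
 [338.   245.63 247.54 247.03  -1.2 ]
 [341.   246.   248.1  247.69  -1.09]
 [344.   246.37 248.71 248.3   -0.98]
 [347.   246.8  249.45 249.27  -0.85]
 [350.   247.17 249.06 248.8   -0.74]]
```

Call:
arm_command --xyz '[[0.0028, -0.0008, 0.0007], [0.0056, -0.0016, 0.0015], [0.0084, -0.0024, 0.0022], [0.0112, -0.0032, 0.0029], [0.014, -0.004, 0.0036], [0.014, -0.004, 0.0036], [0.014, -0.004, 0.0036]]' --rot '[[0, 0, 0], [0, 0, 0], [0, 0, 0], [0, 0, 0], [0, 0, 0], [0, 0, 0], [0, 0, 0]]'

```text
time: 23.33
ee_pos: [0.5013, -0.3487, 0.0491]
eef_rot: [0.983, -0.139, 0.119, 0.017]
ft_force: [-9.5, 2.4, 1.7]
width: 0.0264
grip_force: 4.6
```

Run:
```python
from tilt import *
for n in "23":
    sc=r.camera("scene"); save("sc%s.png"%n,sc); tilt(sc)
im=look("wrist",["shoe","steel_wedge_top"]); save("m.png",im)
s=r.read_state(); print(s["time"],ramp(s["ee_pos"]),s["ft_force"])
```

```text
n 30 theta 0.0425 res 0.13
n 30 theta 0.0425 res 0.13
shoe look_for 0.57 [ 0.575 -0.352  0.119] (271, 96)
steel_wedge_top look_for 0.81 [ 0.702 -0.205  0.009] (50, 25)
steel_wedge_top look_for 0.58 [ 0.542 -0.368  0.091] (336, 174)
steel_wedge_top spot_point 0.93 [ 0.72  -0.194  0.011] (25, 3)
steel_wedge_top spot_point 0.67 [ 0.551 -0.362  0.095] (318, 159)
23.6833 [ 0.05204405 -0.00061751  0.04912847] [-9.32533954  2.04938331  0.87019014]
```

Call:
arm_command --xyz '[[0.0024, -0.0007, 0.0006], [0.0047, -0.0013, 0.0012], [0.0047, -0.0013, 0.0012], [0.0047, -0.0013, 0.0012], [0.0, 0.0, 0.0], [-0.01, 0.003, -0.0025], [-0.03, 0.009, -0.0075], [-0.05, 0.014, -0.012], [-0.06, 0.017, 0.0], [-0.06, 0.017, 0.03], [-0.06, 0.017, 0.06], [-0.06, 0.017, 0.08], [-0.06, 0.017, 0.08]]' --rot '[[0, 0, 0], [0, 0, 0], [0, 0, 0], [0, 0, 0], [0, 0, 0], [0, 0, 0], [0, 0, 0], [0, 0, 0], [0, 0, 0], [0, 0, 0], [0, 0, 0], [0, 0, 0], [0, 0, 0]]'

```text
time: 24.77
ee_pos: [0.4462, -0.3336, 0.1358]
eef_rot: [0.982, -0.138, 0.125, 0.019]
ft_force: [0.5, -0.0, 0.4]
width: 0.0259
grip_force: 0.0
```

Run:
```python
from tilt import *
for n in "45":
    sc=r.camera("scene"); save("sc%s.png"%n,sc); tilt(sc)
im=look("wrist",["shoe","steel_wedge_top"]); save("n.png",im)
s=r.read_state(); print(s["time"],ramp(s["ee_pos"]),s["ft_force"])
A=cv2.resize(im[0:300,120:520],(400,300)); B=cv2.resize(sc[225:315,270:390],(400,300),interpolation=cv2.INTER_CUBIC)
save("n2.png",np.hstack([A,B]))
```

```text
n 30 theta 0.0497 res 0.13
n 30 theta 0.0497 res 0.13
shoe look_for 0.8 [ 0.565 -0.347  0.121] (289, 55)
shoe spot_point 0.79 [ 0.556 -0.338  0.09 ] (285, 89)
steel_wedge_top look_for 0.8 [ 0.698 -0.192  0.01 ] (113, 16)
steel_wedge_top look_for 0.71 [ 0.543 -0.367  0.093] (328, 94)
steel_wedge_top look_for 0.43 [ 0.347 -0.269  0.008] (287, 326)
steel_wedge_top spot_point 0.65 [ 0.557 -0.362  0.091] (316, 78)
25.1167 [-9.07158493e-03 -8.95198111e-05  1.28698797e-01] [ 0.03174851  0.219374   -0.30921628]
```

View pics/n2.png

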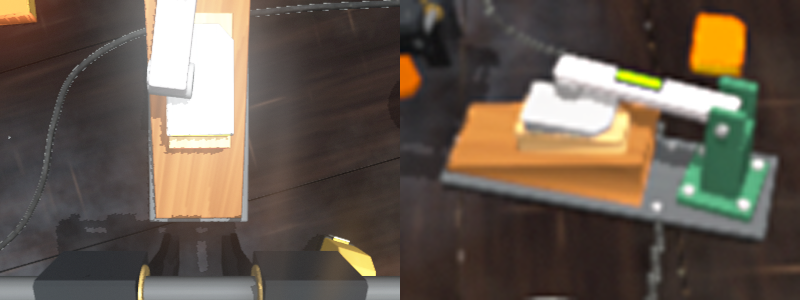

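The stack sits flush on the slope with the shoe resting on the steel wedge (scene crop 570,90). The measured tilt is 0.050 rad and steady, and the gripper is clear. I'll hand in.

```bash
python3 -c "
from bench import r
print(r.close_job())"
```

```text
the job is handed in; nothing more can be done
None
```

I stacked the wood and steel wedges, slid the stack up under the shoe until the beam measured level (0.050 rad, steady) with the gripper clear, and handed the job in; while I was placing the wood wedge, it touched the shoe at about 7 N, and the verdict was not shown.

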